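# Start the clamp screw of a plaster mould

## Robot

A 6-joint arm with a two-finger parallel gripper is mounted at the origin on the work surface. World frame = base frame: x ahead of the robot, y to its left, z up, the work surface at z = 0. Lengths are in mm, angles in rad, forces in N, time in s.
With the tool pointing down it reaches from about 300 to 750 mm from the base axis. Payload 8.5 kg.
Tool frame: the origin (TCP) lies at the very end of the fingers, on their centre line; the grasp point (between the pads) lies 19 mm behind it; z points along the fingers, y is the direction in which the jaws open and shut (so a half turn about z gives the same grasp; the last joint's range is limited). The gripper opens to 85 mm and grips with 20 to 120 N. Pads are 22 mm wide; open, the fingers measure 114 mm over their backs; the gripper's body (76 mm by 85 mm) begins 54 mm behind the grasp point. The pads swing forward as they close: fully open they stand 13 mm farther back than shut.
Start: joints at [1.012, 0.381, 1.297, -0, 1.464, -0.215], TCP at [185.378, 517.799, 231.322] pointing down, gripper open.
Joint ranges: [-3.11, 3.11], [-0.89, 2.33], [0.22, 2.48], [-1.42, 4.56], [0.17, 2.85], [-2.88, 2.88]. Speed limits (rad/s): [2.39, 2.39, 3.14, 3.14, 3.14, 3.14].

## Interface

Orientations are given as a unit quaternion [x, y, z, w].
In Python, from bench import manip gives the robot as it stands. The module is installed in compiled form; this text tells all that it offers.
- The arm moves only by the tool jog_arm, never from a script. Its argument "motion" is one flat list of numbers, 6 for each row, row after row: the shift along the tool's x, y, z in mm, then the turn, a rotation vector about the tool's x, y, z in degrees. A call has 1 to 8 rows; each row shifts and turns the pose as measured when the row begins, along the tool's axes as they then stand; what a row does not reach is not made up. A row lasts 1/8 s, in which the tool goes at most 62.5 mm and 10.7 degrees, less where a joint would pass 70% of its speed; a pose out of reach is approached as far as the arm can. A call is refused whole if a number of a shift passes 62.5 or a number of a turn 10.7, either way. A call with a gripper value outside its range is refused whole. "claw" is the finger opening in mm, from 0 to 85.4, set as the call begins (left out, the last holds). The fingers move at their own pace and stop on an object; the grip force is fixed at half the most. Time passes only in rows, so rows that do not move let the fingers close. It gives the time, the measured TCP pose, the force and the opening at its end, in the units of the state.
- manip.sense(): the state, without advancing time (a new reading comes with each control period).
- manip.grab_frame(name): name is "scene" or "side" or "wrist"; returns (picture, depth): 400x640x3 uint8, red, green, blue; 400x640 float32, mm along the optical axis (not along the pixel's ray), 0 where there is no reading.
- manip.get_calibration(name): a dict with "fovy" (degrees; the focal length in pixels is half the picture's height over the tangent of half this angle, whatever the lens; pixels are square), "cx", "cy" (the principal point, pixels), "position" and "attitude" of the camera in the world. Camera axes: x right, y up, looking along -z (the intrinsics and any distortion apply to the point x, -y, -z); pixel columns grow to the right and rows downward; lengths in mm; the calibration is good to about 2 mm. A picture is of the moment at which its call begins: read the wrist's pose just before it. get_calibration takes no time and is no camera call; for the wrist camera it gives the pose at the moment of the call.
- manip.finish_job(): hands the job in, once; it reports no verdict.
Trained networks look in the newest picture that a camera, given by its name, has taken for a name from the list of things; names that differ only in an ending like _2 or _b are one class to them, and where a whole thing is asked for, a point or a joint stands for the part that bears it (a point fixed in the world has none). Each returns a list of dicts, best first, with "confidence" (0 to 1); they miss things now and then, are a little off and sometimes report something else, mostly with a low value. They report only what shows in the picture. A call takes as long as a camera call.
- manip.look_for(camera, target): "centre" ([x, y, z] in mm, in world coordinates, good to about 4 mm: the middle of the surface that is visible of it).
- manip.regions_of(camera, target): "region" (400x640 bool, what is visible of it).
The state is a dict: "time": time; "joint_pos": joint angles; "joint_vel": joint speeds; "joint_torque": joint torques, N m; "position": TCP position; "tool_rot": TCP orientation; "ft_force": force on the tool from outside, world axes, zero at the start; "moment": the same for the moment, N m; "gripper_width": finger opening in mm.
Only numpy, scipy, OpenCV 4.12 (cv2) and the standard library are available. Lean on these libraries where they do the work, as an engineer would, in place of code of your own. Each camera call takes 0.05 s, during which the arm holds its last target.

## Task

Press the yellow trip lever of the mould clamp fully down so that the raised clamp screw drops onto its threaded brass boss. Then take the red crank knob, wind the screw backward (anticlockwise seen from above) until it drops into the thread, wind it forward (clockwise) one full turn, and stop there: finish still gripping the red knob, do not let go. Leave the bowl, the scraper and the plaster tile where they are.

Things in the scene. Friction and masses are not known exactly. Their poses are not given: they have to be found in the camera images.
- screw_axis (a point): Fixed point on the vertical screw axis of the grey mould clamp, at the top of the brass boss (outside diameter 52 mm), 130 mm above the bench. The clamp is bolted down: base 170 x 250 mm, a 190 mm long bridge over a white plaster mould. Its own y axis points from the screw axis to the yellow lever pad.
- paddle (a point): Centre of the upper face of the trip lever's yellow pad (40 x 38 mm), 139 mm from the screw axis along the clamp's y. At rest 160 mm above the bench, sloping up outwards by 14 degrees. Pushed from above it swings about a level pivot 104 mm nearer the screw, down about 31 mm to a cushioned stop, where it is nearly level. Spring: 2 N at first, 6 N near the end; it springs back when let go.
- trip (a joint): Angle of the trip lever: 0 = up (rest), 0.30 rad = fully down, against its stop. Near the end of its stroke its tongue slips from under the screw's 64 mm collar and the screw falls.
- screw (a joint): How far the screw with its crank has gone down, m: 0 = raised, carried by the lever's tongue; about 0.015 = standing on top of the thread (constant while wound there); about 0.0225 just after the drop into the thread; then 0.008 more per forward turn (about 0.0305 after one), bottom stop 0.035. The screw (0.6 kg) drops by its own weight; nothing need push it down.
- crank (a joint): Crank angle, rad, growing clockwise seen from above (forward, tightening); 0 = knob opposite the lever pad; starts between -1.3 and 1.3. Turns easily (under 2 N at the knob). Where the thread drops in varies: 0.6 to 4.5 rad backward from the start. Forward while still on top, it meets a blunt stop; on backward after the drop it meets the same stop within about 0.6 rad, which does no harm.
- knob: Red upright cylindrical crank knob, diameter 26, height 46 mm, origin at its centre, 45 mm from the screw axis; centre 237 mm above the bench with the screw raised, 223 mm when it stands on the thread. It spins freely on its pin and floats up to 24 mm up it, so it may be gripped firmly and carried round a level circle, the hand not turning, while the screw drops or sinks beneath it.
- bowl: Green mixing bowl, rim diameter 120 mm, 55 mm high, origin under its centre. Bystander.
- scraper: Steel scraper with a wooden handle, 220 mm long, 45 mm wide, 16 mm high, lying flat along its y axis (blade to +y), origin under its middle. Bystander.
- tile: Plaster test tile 80 x 80 x 16 mm, origin under its centre. Bystander.
- hub_top (a point): Centre of the top of the crank's dark steel hub (diameter 38 mm), on the screw axis; moves down with the screw; 214 mm above the bench with the screw raised. The crank arm (24 mm wide, 10 mm thick) runs from it to the knob; its top is 24 mm below the knob's centre while the knob is down. The knob's pin has a 20 mm cap that ends 34 mm above the knob's top.

How it is judged (in metres and radians):
On the way, in this order (a step that is already met when the one before it is completed fails the run):
1. the trip lever is pressed fully down and the screw has fallen onto the thread (value of joint trip above 0.25 rad and value of joint screw above 0.012 m), for 0.05 s.
2. the screw has dropped into the thread (value of joint screw above 0.0195 m), for 0.1 s.
At the end, for the whole second after the job is handed in: The screw is started about one turn (about 0.7 to 1.3 turns past the drop: screw joint 0.0280 to 0.0331 m), at rest, the trip lever is up again, and the gripper still grips the red knob (over 2 N, grasp point within 35 mm of its centre); bowl, scraper and tile within 30 mm of where they began (value of joint screw between 0.028 and 0.0331 m and velocity of joint crank between -0.1 and 0.1 rad/s and value of joint trip below 0.08 rad and contact force between the fingers and knob above 2 N and distance between the grasp point and knob below 0.035 m and distance of each of bowl, scraper, tile from where it was at the start of the episode below 0.03 m); the arm keeps its last pose, push and grip.
It fails at once if a bystander was shoved more than 30 mm (distance of any of bowl, scraper, tile from where it was at the start of the episode above 0.03 m).
It also fails if it takes over 72 s, if anything falls off the work surface, if the arm or the gripper's body presses on something with over 40 N, if the wrist force passes 120 N, or if a joint passes its speed limit or range.

## Working session

There is one attempt and no reset: what is moved stays moved. The work goes in short steps, Python scripts to look and compute and a tool call to move; the robot and the scene stay as the last step left them, time stands still between calls to the robot, and variables do not carry over. Pictures are saved under pics/ and viewed, and the job is handed in when it is done.

Besides the shell and the picture viewer there is one more tool, called after "Emit:" by a JSON object that holds its "op" and its "data", one argument or row to a line. jog_arm: Moves the arm, as the interface text tells. Its arguments: {"type":"object","properties":{"motion":{"type":"array","items":{"type":"number"}},"claw":{"type":"number"}},"required":["motion"]}

```bash
mkdir -p pics
cat > h.py <<'E'
from bench import manip
import numpy as np, cv2
from scipy.spatial.transform import Rotation as R
def snap(cam,fn):
    p,d=manip.grab_frame(cam); cv2.imwrite('pics/'+fn,p[:,:,::-1]); return p,d
E
python3 - <<'E'
from h import *
s=manip.sense()
print({k:np.round(v,3) for k,v in s.items()})
print(R.from_quat(s['tool_rot']).as_matrix().round(3))
for c in ('scene','side','wrist'):
    p,d=snap(c,c+'0.png'); k=manip.get_calibration(c); print(c,k)
    for t in ('paddle','knob','hub_top','screw_axis','bowl','scraper','tile'):
        r=manip.look_for(c,t); print(t,[(np.round(x['centre'],0),round(x['confidence'],2)) for x in r[:2]])
E
```

```text
{'time': np.float64(0.0), 'joint_pos': array([ 1.012,  0.381,  1.298,  0.   ,  1.464, -0.215]), 'joint_vel': array([-0.001, -0.001,  0.002, -0.001,  0.   ,  0.   ]), 'joint_torque': array([ 1.0000e-03, -4.4846e+01, -2.3130e+01, -0.0000e+00,  5.0000e-03,
        0.0000e+00]), 'position': array([185.213, 517.554, 230.689]), 'tool_rot': array([ 0.171,  0.985, -0.001, -0.   ]), 'ft_force': array([0.144, 0.324, 0.302]), 'moment': array([-0.023, -0.035,  0.028]), 'gripper_width': np.float64(85.368)}
[[-0.941  0.337 -0.001]
 [ 0.337  0.941 -0.001]
 [ 0.    -0.001 -1.   ]]
scene {'fovy': 48.008098318581574, 'cx': 312.39434835593903, 'cy': 199.0797951681935, 'position': array([1044.22546001, -564.21397079,  949.8033934 ]), 'attitude': array([0.33397358, 0.11651733, 0.28893087, 0.88960908])}
paddle [(array([503.,  93., 158.]), 0.58)]
knob [(array([493., -65., 241.]), 0.79)]
hub_top [(array([514., -49., 209.]), 0.95)]
screw_axis [(array([532., -59.,  43.]), 0.83)]
bowl [(array([684., -10.,  28.]), 0.87)]
scraper [(array([381., -81.,  11.]), 0.95)]
tile [(array([ 532., -245.,   13.]), 0.55)]
sid
[... 185 characters left out ...]
669633, -0.0940882 ,  0.92057698])}
paddle [(array([499., 104., 163.]), 0.52)]
knob [(array([484., -71., 245.]), 0.79), (array([696.,  -2.,  30.]), 0.37)]
hub_top [(array([505., -48., 213.]), 0.78)]
screw_axis [(array([509., -67.,  38.]), 0.56)]
bowl [(array([696.,  -1.,  30.]), 0.77)]
scraper [(array([383., -77.,  10.]), 0.76), (array([511., -65.,  38.]), 0.17)]
tile [(array([ 534., -243.,   16.]), 0.98)]
wrist {'fovy': 66.58308088110483, 'cx': 319.9232973830081, 'cy': 198.65804688836397, 'position': array([120.10621264, 540.77701637, 373.73103399]), 'attitude': array([-0.11466557, -0.08040733,  0.57023324,  0.80945693])}
paddle []
knob []
hub_top []
screw_axis []
bowl []
scraper []
tile []
```

View pics/scene0.png

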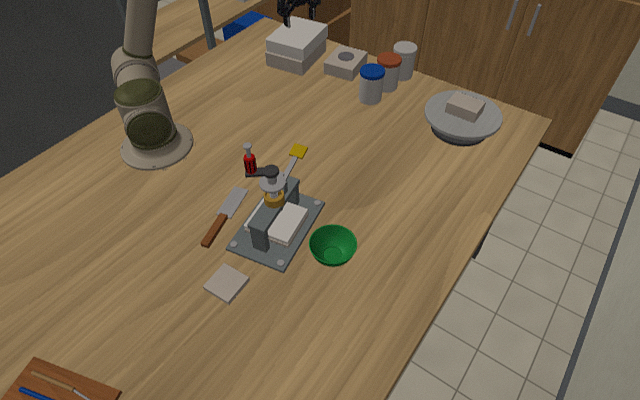

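View pics/side0.png

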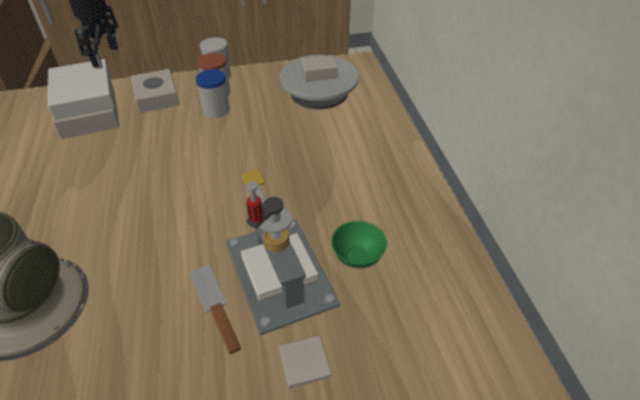

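```bash
cat >> h.py <<'E'
def ray(k,u,v):
    f=200/np.tan(np.radians(k['fovy']/2)); d=np.array([(u-k['cx'])/f,-(v-k['cy'])/f,-1.])
    return np.array(k['position']),R.from_quat(k['attitude']).apply(d)
def tri(obs):
    A=np.zeros((3,3));b=np.zeros(3)
    for k,u,v in obs:
        o,d=ray(k,u,v);d=d/np.linalg.norm(d);P=np.eye(3)-np.outer(d,d);A+=P;b+=P@o
    x=np.linalg.solve(A,b); return x
def atz(k,u,v,z):
    o,d=ray(k,u,v); return o+d*(z-o[2])/d[2]
def proj(k,X):
    c=R.from_quat(k['attitude']).inv().apply(np.array(X)-k['position']); f=200/np.tan(np.radians(k['fovy']/2))
    return np.array([k['cx']+f*c[0]/-c[2], k['cy']+f*c[1]/c[2]])
E
python3 - <<'E'
from h import *
obs={}
for c in ('scene','side'):
    p=cv2.imread(f'pics/{c}0.png');h=cv2.cvtColor(p,cv2.COLOR_BGR2HSV);k=manip.get_calibration(c)
    w=np.zeros(h.shape[:2],bool); w[130:240,220:320]=1
    for n,m in (('yel',(h[...,0]>22)&(h[...,0]<32)&(h[...,1]>190)),('red',((h[...,0]<5)|(h[...,0]>174))&(h[...,1]>180)&(h[...,2]>60))):
        nn,l,st,ce=cv2.connectedComponentsWithStats((m&w).astype('uint8'))
        i=1+np.argmax(st[1:,4]); print(c,n,st[i],ce[i]); obs.setdefault(n,[]).append((k,*ce[i]))
        print(atz(k,*ce[i],160 if n=='yel' else 237))
    cv2.imwrite(f'pics/{c}0z.png',cv2.resize(p[130:280,200:340],None,fx=4,fy=4,interpolation=cv2.INTER_CUBIC))
for n in obs: x=tri(obs[n]); print(n,x,[proj(o[0],x)-o[1:] for o in obs[n]])
E
```

```text
scene yel [289 144  19  15 174] [298.07471264 150.40804598]
[492.60389739 104.94196965 160.        ]
scene red [244 154  12  20 119] [249.41176471 162.65546218]
[480.75549648 -57.58333075 237.        ]Traceback (most recent call last):
  File "<stdin>", line 8, in <module>
    return _wrapfunc(a, 'argmax', axis=axis, out=out, **kwds)
    return bound(*args, **kwds)
ValueError: attempt to get argmax of an empty sequence
```

View pics/scene0z.png

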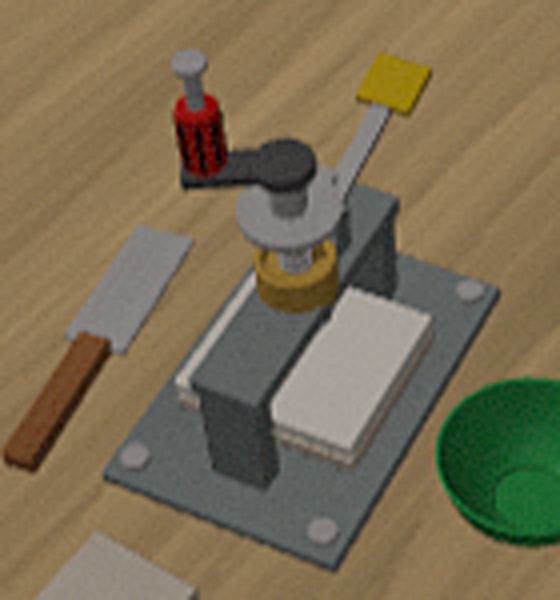

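Run:
```python
from h import *
p=cv2.imread('pics/side0.png')
cv2.imwrite('pics/side0z.png',cv2.resize(p[160:300,210:350],None,fx=4,fy=4,interpolation=cv2.INTER_CUBIC))
k=manip.get_calibration('scene')
print(atz(k,271.5,169,214))
```

```text
[518.72995809 -27.28526582 214.        ]
```

View pics/side0z.png

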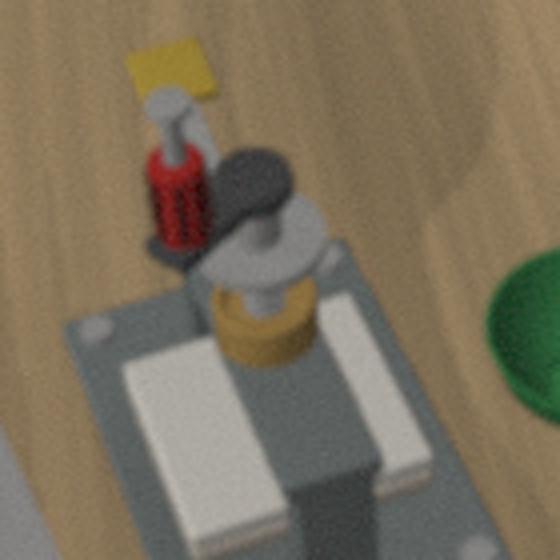

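Run:
```python
from h import *
a=manip.get_calibration('scene');b=manip.get_calibration('side')
for n,z,u,v in (('hub',214,(271.5,170.8),(274.3,204.5)),('cap',294,(247.3,145.5),(252,185.5)),('knob',237,(250.2,164.3),(255,210)),('pad',160,(298.4,150.4),(252.75,177.3)),('boss',130,(273.5,194),(276,235))):
    x=tri([(a,*u),(b,*v)]); print(n,x.round(1),atz(a,*u,z).round(1),atz(b,*v,z).round(1))
```

```text
hub [519.6 -28.7 210.1] [522.5 -31.8 214. ] [519.2 -32.2 214. ]
cap [483.5 -57.7 291.7] [486.1 -60.3 294. ] [483.3 -59.1 294. ]
knob [482.9 -57.8 233.4] [485.8 -60.6 237. ] [482.8 -61.  237. ]
pad [490.6 109.2 157.4] [493.3 105.5 160. ] [490.2 108.2 160. ]
boss [517.  -29.  126.6] [518.7 -30.4 130. ] [516.9 -32.8 130. ]
```

```bash
cat >> h.py <<'E'
def st():
    s=manip.sense(); print('t',round(float(s['time']),2),'p',s['position'].round(1),'F',s['ft_force'].round(1),'M',s['moment'].round(2),'w',round(float(s['gripper_width']),1)); return s
def plan(wps):
    s=st(); M=R.from_quat(s['tool_rot']).as_matrix(); print('tilt z',M[:,2].round(4),'yaw y',np.degrees(np.arctan2(M[1,1],M[0,1])).round(1))
    p=s['position']
    for w in wps:
        d=M.T@(np.array(w)-p); n=int(np.ceil(np.abs(d).max()/60)); print(w,n,'x',(d/n).round(1)); p=np.array(w)
E
python3 -c "
from h import *
plan([(491.5,107,235),(491.5,107,185)])
k=manip.get_calibration('scene');print(atz(k,297,45,60),atz(k,372,85,60))"
```

```text
t 1.2 p [185.4 517.8 231.3] F [-0.7 -0.2  0.4] M [-0.05 -0.04  0.02] w 85.5
tilt z [-0. -0. -1.] yaw y 70.3
(491.5, 107, 235) 8 x [-53.3 -35.4  -0.5]
(491.5, 107, 185) 1 x [-0.  0. 50.]
[ 60.28462766 655.26990776  60.        ] [428.05524864 595.03639431  60.        ]
```

Emit:
{"op": "jog_arm", "data": {
  "motion": [-53, -35.5, -1, 0, 0, 0, -53, -35.5, -1, 0, 0, 0, -53, -35.5, -1, 0, 0, 0, -53, -35.5, 0, 0, 0, 0, -53, -35.5, 0, 0, 0, 0, -53, -35.5, 0, 0, 0, 0, -53, -35.5, 0, 0, 0, 0, -53, -35.5, 0, 0, 0, 0],
  "claw": 0
}}

```text
time: 2.2
position: [485.0, 114.9, 235.1]
tool_rot: [0.167, 0.986, 0.001, 0.002]
ft_force: [0.5, 0.9, 0.4]
gripper_width: -0.1
```

```bash
python3 -c "
from h import *
plan([(491.5,107,190)])"
```

```text
t 2.2 p [485.  114.9 235.1] F [0.5 0.9 0.4] M [ 0.05 -0.03 -0.  ] w -0.1
tilt z [ 0.0041  0.002  -1.    ] yaw y 70.7
(491.5, 107, 190) 1 x [-8.6 -5.4 45.1]
```

Emit:
{"op": "jog_arm", "data": {
  "motion": [-4, -2.5, 20, 0, 0, 0, -4, -2.5, 25, 0, 0, 0, 0, 0, 0, 0, 0, 0]
}}

```text
time: 2.58
position: [493.8, 103.1, 189.0]
tool_rot: [0.171, 0.985, 0.001, 0.002]
ft_force: [-0.1, 0.7, -0.1]
gripper_width: -0.1
```

```bash
python3 -c "
from h import *
p,d=snap('side','side1.png')
plan([(491.5,107,165)])
cv2.imwrite('pics/side1z.png',cv2.resize(p[100:300,180:340],None,fx=3.5,fy=3,interpolation=cv2.INTER_CUBIC))
"
```

```text
t 2.62 p [494.3 103.4 190.2] F [0.2 0.7 0.8] M [-0.    0.01 -0.02] w 0.1
tilt z [ 0.0076  0.0016 -1.    ] yaw y 70.4
(491.5, 107, 165) 1 x [ 4.   2.3 25.2]
```

View pics/side1z.png

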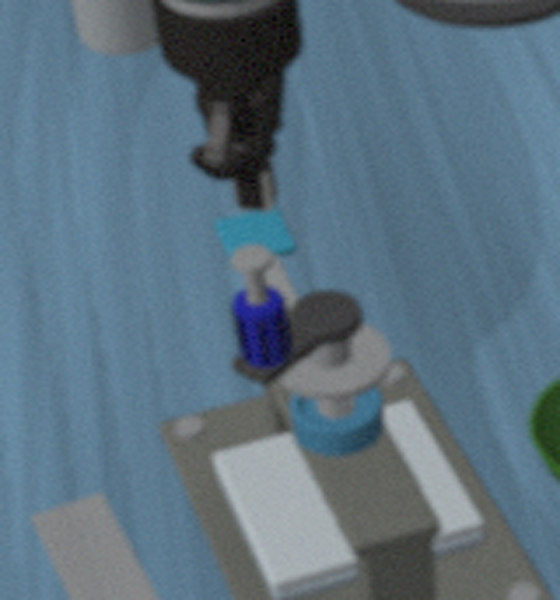

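Emit:
{"op": "jog_arm", "data": {
  "motion": [3.5, 2, 18, 0, 0, 0, 0, 0, 12, 0, 0, 0, 0, 0, 12, 0, 0, 0, 0, 0, 10, 0, 0, 0, 0, 0, 8, 0, 0, 0]
}}

```text
time: 3.25
position: [494.1, 108.4, 132.9]
tool_rot: [0.17, 0.985, 0.003, 0.008]
ft_force: [-1.6, 2.6, 5.0]
gripper_width: -0.2
```

Emit:
{"op": "jog_arm", "data": {
  "motion": [0, 0, 4, 0, 0, 0, 0, 0, 3, 0, 0, 0]
}}

```text
time: 3.5
position: [494.6, 108.5, 127.7]
tool_rot: [0.169, 0.986, 0.003, 0.009]
ft_force: [-14.6, 0.5, 47.1]
gripper_width: -0.0
```

```bash
python3 -c "
from h import *
p,d=snap('side','side2.png')
st()
cv2.imwrite('pics/side2z.png',cv2.resize(p[100:300,180:340],None,fx=3.5,fy=3,interpolation=cv2.INTER_CUBIC)[:,:,::-1])
"
```

```text
t 3.55 p [494.4 108.5 128. ] F [-11.3   0.5  28.7] M [ 0.14  1.74 -0.04] w -0.2
```

View pics/side2z.png

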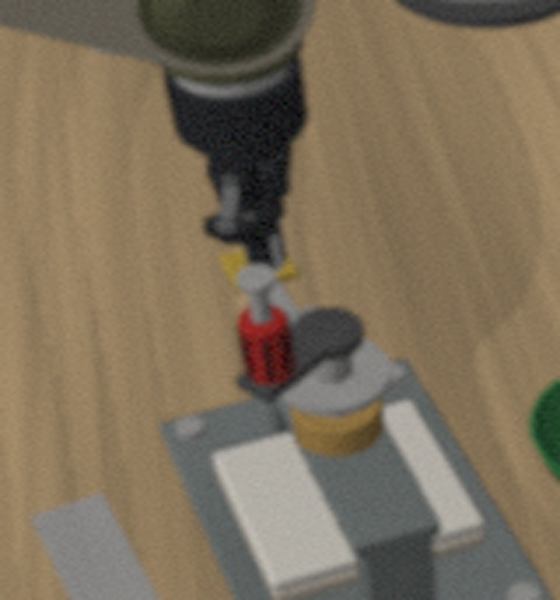

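Emit:
{"op": "jog_arm", "data": {
  "motion": [0, 0, 0, 0, 0, 0, 0, 0, 0, 0, 0, 0, 0, 0, -20, 0, 0, 0, 0, 0, -40, 0, 0, 0, 0, 0, -60, 0, 0, 0, 0, 0, -50, 0, 0, 0, 0, 0, 0, 0, 0, 0],
  "claw": 0
}}

```text
time: 4.42
position: [491.7, 106.2, 302.7]
tool_rot: [0.17, 0.985, 0.001, 0.01]
ft_force: [-1.4, 0.2, -1.8]
gripper_width: -0.2
```

```bash
python3 -c "
from h import *
for c in ('side','scene'):
  p,d=snap(c,c+'3.png')
  y,x=(130,200) if c=='scene' else (160,210)
  cv2.imwrite(f'pics/{c}3z.png',cv2.resize(p[y:y+140,x:x+140],None,fx=4,fy=4,interpolation=cv2.INTER_CUBIC)[:,:,::-1])
  print([(r['centre'].round(1) if hasattr(r['centre'],'round') else r['centre'],r['confidence']) for r in manip.look_for(c,'hub_top')+manip.look_for(c,'knob')])
plan([(484,-60.5,300)])
"
```

```text
[([482.6, -68.7, 229.6], 0.6)]
[([511.1, -44.7, 196.3], 0.89), ([494.2, -66.7, 225.4], 0.65), ([501.6, 88.7, 155.4], 0.61)]
t 4.72 p [490.3 106.4 298.3] F [0.1 0.3 0.2] M [-0.01 -0.01  0.  ] w -0.4
tilt z [ 0.0092 -0.0011 -1.    ] yaw y 70.4
(484, -60.5, 300) 3 x [-16.7 -53.1  -0.5]
```

View pics/side3z.png

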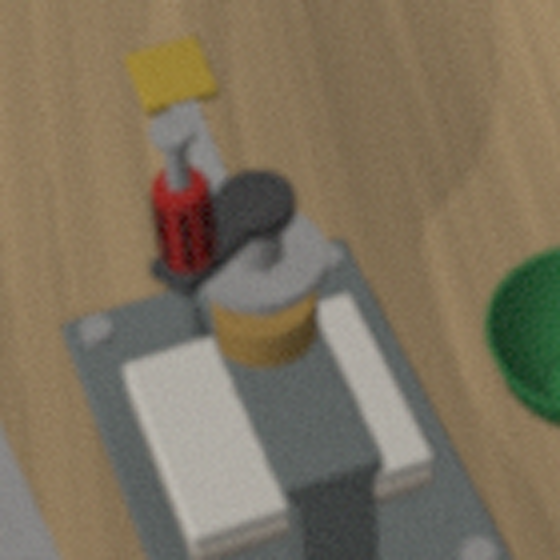

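View pics/scene3z.png

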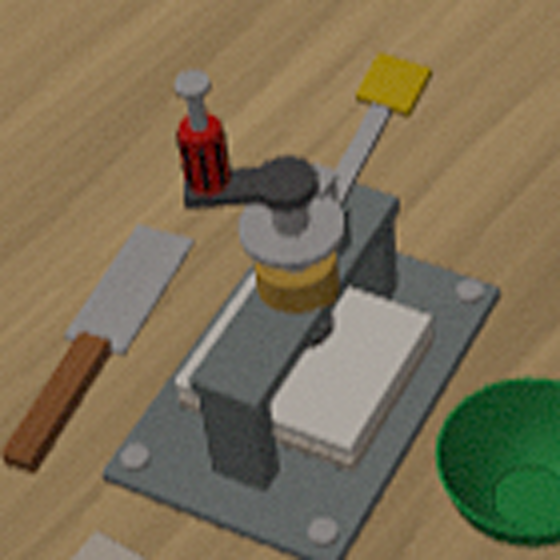

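Run:
```python
from h import *
a=manip.get_calibration('scene');b=manip.get_calibration('side')
for n,z,u,v in (('hub',199,(272,175),(274.75,210)),('cap',280,(248.2,150.7),(253.5,191.5)),('knob',223,(251,168.7),(256,215.5))):
    x=tri([(a,*u),(b,*v)]); print(n,x.round(1),atz(a,*u,z).round(1),atz(b,*v,z).round(1))
plan([(484,-60.5,300)])
```

```text
hub [519.4 -28.6 195.6] [521.8 -31.  199. ] [519.1 -31.8 199. ]
cap [484.7 -58.5 277.9] [487.3 -61.2 280. ] [484.5 -59.3 280. ]
knob [483.3 -58.  219.5] [486.  -60.5 223. ] [483.2 -61.2 223. ]
t 4.72 p [490.3 106.4 298.3] F [0.1 0.3 0.2] M [-0.01 -0.01  0.  ] w -0.4
tilt z [ 0.0092 -0.0011 -1.    ] yaw y 70.4
(484, -60.5, 300) 3 x [-16.7 -53.1  -0.5]
```

Emit:
{"op": "jog_arm", "data": {
  "motion": [-16.5, -53, -4, 0, 0.5, 0, -16.5, -53, 0, 0, 0, 0, -16.5, -53, 0, 0, 0, 0, 0, 0, 0, 0, 0, 0, 0, 0, 0, 0, 0, 0],
  "claw": 70
}}

```text
time: 5.35
position: [483.1, -64.0, 297.5]
tool_rot: [0.169, 0.986, 0.001, -0.004]
ft_force: [0.4, 0.4, -0.5]
gripper_width: 70.3
```

```bash
python3 -c "
from h import *
plan([(485,-60.5,260),(485,-60.5,216)])
"
```

```text
t 5.35 p [483.1 -64.  297.5] F [ 0.4  0.4 -0.5] M [-0.01  0.01 -0.  ] w 70.3
tilt z [-0.0072  0.0043 -1.    ] yaw y 70.6
(485, -60.5, 260) 1 x [-1.   3.9 37.5]
(485, -60.5, 216) 1 x [-0.4 -0.1 44. ]
```

Emit:
{"op": "jog_arm", "data": {
  "motion": [-0.5, 4, 25, 0, 0, 0, 0, 0, 25, 0, 0, 0, 0, 0, 20, 0, 0, 0, 0, 0, 8, 0, 0, 0, 0, 0, 0, 0, 0, 0]
}}

```text
time: 5.98
position: [484.6, -54.6, 216.9]
tool_rot: [0.165, 0.986, 0.002, -0.004]
ft_force: [0.0, -0.0, -0.6]
gripper_width: 69.6
```

```bash
python3 -c "
from h import *
for c in ('side','scene'):
  p,d=snap(c,c+'4.png')
  y,x=(110,200) if c=='scene' else (140,210)
  cv2.imwrite(f'pics/{c}4z.png',cv2.resize(p[y:y+140,x:x+140],None,fx=4,fy=4,interpolation=cv2.INTER_CUBIC)[:,:,::-1])
plan([(485,-60.5,216)])
"
```

```text
t 6.08 p [484.9 -54.9 217.6] F [ 0.1  0.3 -0.3] M [0.02 0.02 0.03] w 70.1
tilt z [-0.0062  0.0043 -1.    ] yaw y 71.0
(485, -60.5, 216) 1 x [-1.9 -5.2  1.6]
```

View pics/side4z.png

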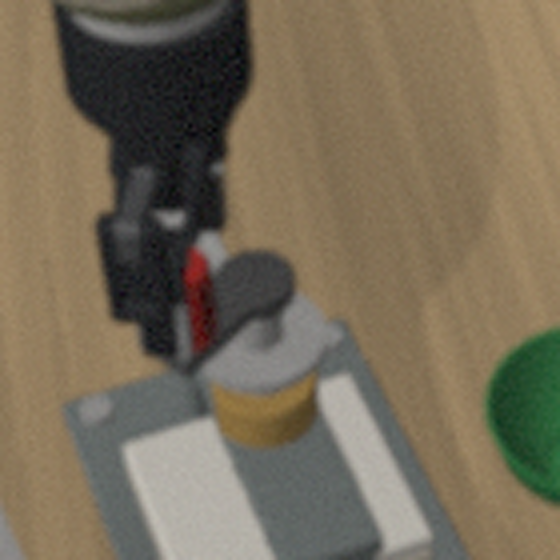

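View pics/scene4z.png

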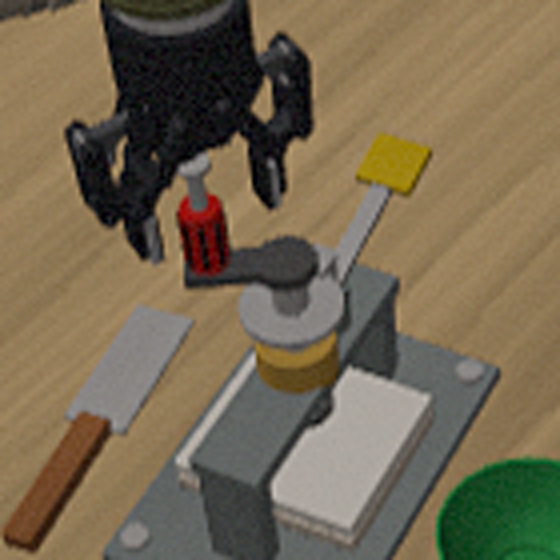

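Emit:
{"op": "jog_arm", "data": {
  "motion": [-1.5, -5, 0.5, 0, 0, 0, 0, 0, 0, 0, 0, 0]
}}

```text
time: 6.32
position: [485.1, -60.6, 218.1]
tool_rot: [0.165, 0.986, 0.001, -0.002]
ft_force: [0.8, 0.6, -0.2]
gripper_width: 69.9
```

Emit:
{"op": "jog_arm", "data": {
  "motion": [0, 0, 0, 0, 0, 0, 0, 0, 0, 0, 0, 0, 0, 0, 0, 0, 0, 0, 0, 0, 0, 0, 0, 0, 0, 0, 0, 0, 0, 0],
  "claw": 0
}}

```text
time: 6.95
position: [485.4, -60.6, 218.8]
tool_rot: [0.165, 0.986, 0.002, -0.002]
ft_force: [0.3, 0.3, 0.9]
gripper_width: 24.3
```

```bash
python3 -c "
from h import *
for c in ('side','scene'):
  p,d=snap(c,c+'5.png')
  y,x=(110,200) if c=='scene' else (140,210)
  cv2.imwrite(f'pics/{c}5z.png',cv2.resize(p[y:y+140,x:x+140],None,fx=4,fy=4,interpolation=cv2.INTER_CUBIC)[:,:,::-1])
plan([(485,-60.5,216)])
"
```

```text
t 7.05 p [485.4 -60.6 218.8] F [-0.3  1.2  1.3] M [ 0.07 -0.02 -0.04] w 24.2
tilt z [-0.0027  0.0036 -1.    ] yaw y 71.0
(485, -60.5, 216) 1 x [ 0.4 -0.1  2.8]
```

View pics/scene5z.png

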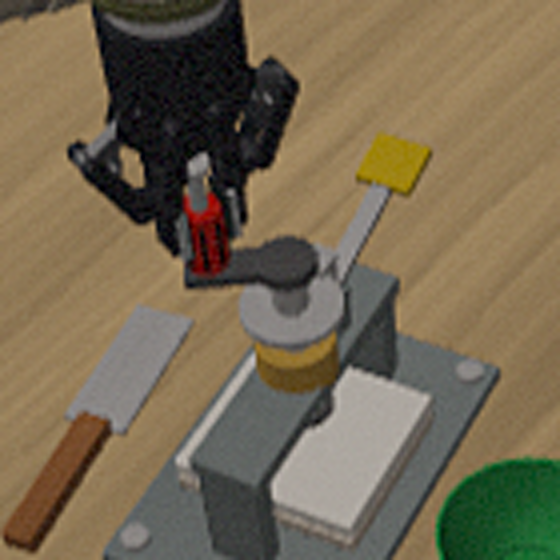

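View pics/side5z.png

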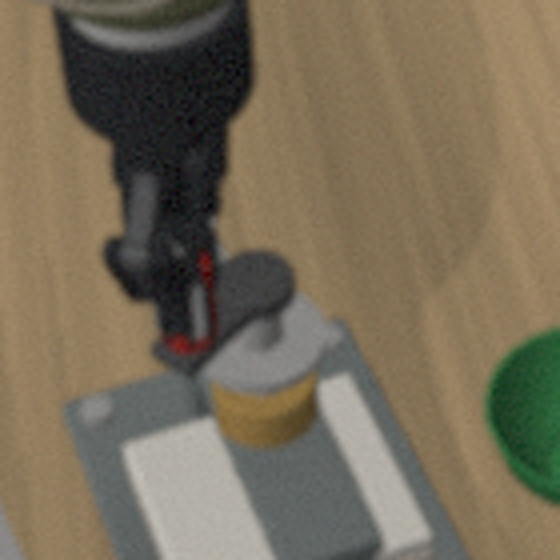

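```bash
cat >> h.py <<'E'
C=np.array([520.0,-31.4]); RAD=45.3
def circ(step,n,lead=0,z=219.0,c=None):
    c=C if c is None else c
    s=st(); M=R.from_quat(s['tool_rot']).as_matrix(); p=s['position']; v=p[:2]-c
    a=np.degrees(np.arctan2(v[1],v[0])); print('ang',a.round(1),'r',np.hypot(*v).round(1),'tilt',M[:2,2].round(4),'Frad',(s['ft_force'][:2]@v/np.hypot(*v)).round(1),'Ftan ccw',(s['ft_force'][:2]@np.array([-v[1],v[0]])/np.hypot(*v)).round(1))
    q=p.copy(); out=[]
    for i in range(1,n+1):
        b=np.radians(a+step*i); w=np.array([*(c+RAD*np.array([np.cos(b),np.sin(b)])),z if i==1 else q[2]])
        d=M.T@(w-q); out+=[*d.round(1).tolist(),0,0,0]; q=w
    print([0 if abs(x)<.05 else x for x in out])
    return s
E
python3 -c "
from h import *
circ(10,4)"
```

```text
t 7.05 p [485.4 -60.6 218.8] F [-0.3  1.2  1.3] M [ 0.07 -0.02 -0.04] w 24.2
ang -139.8 r 45.3 tilt [-0.0027  0.0036] Frad -0.6 Ftan ccw -1.1
[-7.1, -3.5, -0.3, 0, 0, 0, -7.6, -2.2, 0, 0, 0, 0, -7.9, -0.8, 0, 0, 0, 0, -7.9, 0.6, 0, 0, 0, 0]
```

Emit:
{"op": "jog_arm", "data": {
  "motion": [-7.1, -3.5, -0.3, 0, 0, 0, -7.6, -2.2, 0, 0, 0, 0, -7.9, -0.8, 0, 0, 0, 0, -7.9, 0.6, 0, 0, 0, 0, 0, 0, 0, 0, 0, 0]
}}

```text
time: 7.68
position: [513.6, -75.6, 217.8]
tool_rot: [0.165, 0.986, 0.004, -0.004]
ft_force: [1.2, 4.5, 3.2]
gripper_width: 24.0
```

```bash
cat >> h.py <<'E'
def look(tag,cams=('scene',)):
    ims=[]
    for c in cams:
        p,d=snap(c,c+tag+'.png'); y,x=(110,210) if c=='scene' else (150,210)
        ims.append(cv2.resize(p[y:y+110,x:x+110],None,fx=3.5,fy=3.5,interpolation=cv2.INTER_CUBIC)[:,:,::-1])
    cv2.imwrite(f'pics/v{tag}.png',np.hstack(ims))
E
python3 -c "
from h import *
look('6',('scene','side'))
circ(12,7)"
```

```text
t 7.78 p [513.6 -75.6 218.1] F [2.4 4.7 2.7] M [ 0.87 -0.28 -0.03] w 24.1
ang -98.3 r 44.6 tilt [-0.0057  0.0084] Frad -5.0 Ftan ccw 1.7
[-9.2, 2.1, -1.0, 0, 0, 0, -8.3, 4.5, 0, 0, 0, 0, -7.2, 6.2, 0, 0, 0, 0, -5.7, 7.5, 0, 0, 0, 0, -4.0, 8.6, 0, 0, 0, 0, -2.2, 9.2, 0, 0, 0, 0, -0.2, 9.5, 0.1, 0, 0, 0]
```

View pics/v6.png

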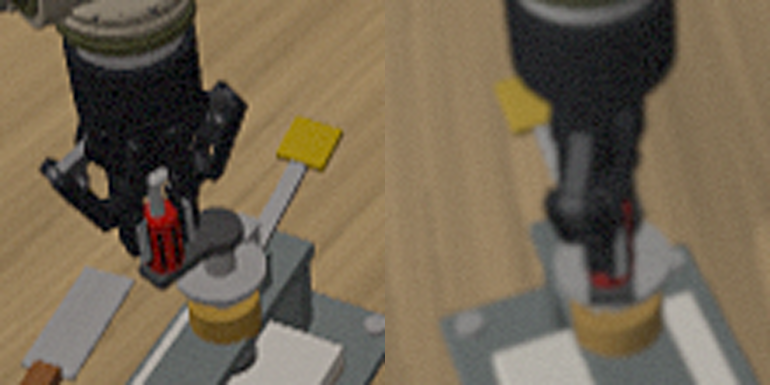

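Emit:
{"op": "jog_arm", "data": {
  "motion": [-9.2, 2.1, -0.5, 0, 0, 0, -8.3, 4.5, 0, 0, 0, 0, -7.2, 6.2, 0, 0, 0, 0]
}}

```text
time: 8.15
position: [539.7, -71.2, 217.3]
tool_rot: [0.165, 0.986, 0.004, -0.008]
ft_force: [-2.6, 3.7, 1.1]
gripper_width: 24.0
```

```bash
sed -i 's/^C=.*RAD/C=np.array([520.0,-30.9]); RAD/' h.py
python3 -c "
from h import *
look('7')
circ(11,4)"
```

```text
t 8.2 p [540.9 -70.6 217.3] F [-2.7  4.8  3. ] M [0.92 0.45 0.01] w 24.2
ang -62.3 r 44.9 tilt [-0.0129  0.011 ] Frad -5.5 Ftan ccw -0.2
[-5.6, 6.6, -1.8, 0, 0, 0, -3.9, 7.8, 0, 0, 0, 0, -2.4, 8.4, 0, 0, 0, 0, -0.7, 8.7, 0, 0, 0, 0]
```

View pics/v7.png

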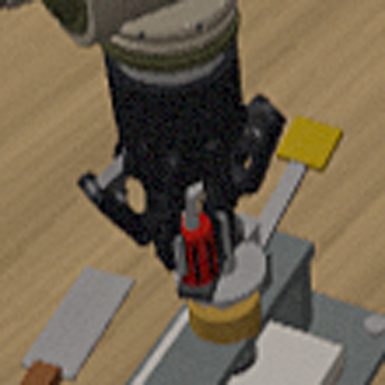

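```bash
sed -i 's/^    print(\[0 if abs/    out[3:6]=np.degrees(M.T@np.array([-M[1,2],M[0,2],0])).round(1).tolist()\n    print([0 if abs/' h.py
python3 -c "
from h import *
circ(11,4,z=218)"
```

```text
t 8.2 p [540.9 -70.6 217.3] F [-2.7  4.8  3. ] M [0.92 0.45 0.01] w 24.2
ang -62.3 r 44.9 tilt [-0.0129  0.011 ] Frad -5.5 Ftan ccw -0.2
[-5.6, 6.6, -0.8, 0.4, -0.9, 0, -3.9, 7.8, 0, 0, 0, 0, -2.4, 8.4, 0, 0, 0, 0, -0.7, 8.7, 0, 0, 0, 0]
```

Emit:
{"op": "jog_arm", "data": {
  "motion": [-5.6, 6.6, -0.8, 0.4, -0.9, 0, -3.9, 7.8, 0, 0, 0, 0, -2.4, 8.4, 0, 0, 0, 0]
}}

```text
time: 8.57
position: [557.7, -54.9, 216.8]
tool_rot: [0.166, 0.986, -0.004, -0.005]
ft_force: [-5.3, -7.6, 1.2]
gripper_width: 24.3
```

```bash
python3 -c "
from h import *
look('8')
circ(11,4,z=218)"
```

```text
t 8.62 p [558.2 -54.5 216.9] F [-4.9  3.8  6.3] M [0.72 1.15 0.03] w 24.3
ang -31.7 r 44.9 tilt [-0.0104 -0.0055] Frad -6.2 Ftan ccw 0.6
[-1.4, 8.5, -1.2, -0.5, -0.5, 0, 0.6, 8.7, -0.1, 0, 0, 0, 2.2, 8.4, -0.1, 0, 0, 0, 3.8, 7.8, 0, 0, 0, 0]
```

View pics/v8.png

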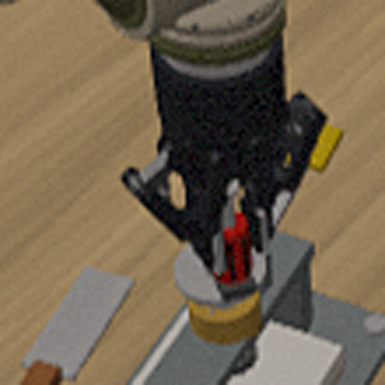

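Emit:
{"op": "jog_arm", "data": {
  "motion": [-1.2, 8.3, -1.2, -0.4, -0.4, 0, 0.9, 8.6, 0, 0, 0, 0, 2.5, 8.3, 0, 0, 0, 0]
}}

```text
time: 9.0
position: [564.1, -34.0, 217.3]
tool_rot: [0.167, 0.986, -0.006, -0.003]
ft_force: [-0.4, -3.5, 1.6]
gripper_width: 23.9
```

```bash
sed -i 's/RAD=45.3/RAD=44.8/' h.py
python3 -c "
from h import *
look('9')
circ(11,4,z=218)"
```

```text
t 9.05 p [564.1 -33.  217.3] F [-0.2 -1.6  3.3] M [-0.5   0.22  0.05] w 24.6
ang -2.8 r 44.2 tilt [-0.0065 -0.0095] Frad -0.1 Ftan ccw -1.6
[2.6, 8.1, -0.7, -0.6, -0.2, 0, 4.7, 7.2, -0.1, 0, 0, 0, 6.0, 6.2, -0.1, 0, 0, 0, 7.0, 4.9, 0, 0, 0, 0]
```

View pics/v9.png

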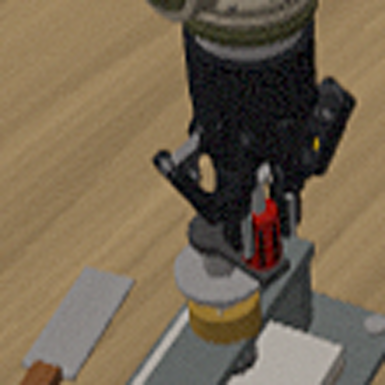

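Emit:
{"op": "jog_arm", "data": {
  "motion": [2.6, 8.1, -0.7, -0.6, -0.2, 0, 4.7, 7.2, 0, 0, 0, 0, 6.0, 6.2, 0, 0, 0, 0]
}}

```text
time: 9.43
position: [559.8, -10.9, 218.1]
tool_rot: [0.167, 0.986, -0.003, 0.002]
ft_force: [1.2, -2.5, 2.4]
gripper_width: 24.7
```

```bash
python3 -c "
from h import *
look('10')
circ(11,4,z=218)"
```

```text
t 9.47 p [559.1  -9.6 218.1] F [-0.9  0.8  2.9] M [0.03 0.18 0.02] w 24.1
ang 28.6 r 44.5 tilt [ 0.0018 -0.0056] Frad -0.4 Ftan ccw 1.2
[6.7, 5.3, 0.1, -0.3, 0.2, 0, 7.7, 3.7, 0, 0, 0, 0, 8.3, 2.2, 0, 0, 0, 0, 8.6, 0.6, 0, 0, 0, 0]
```

View pics/v10.png

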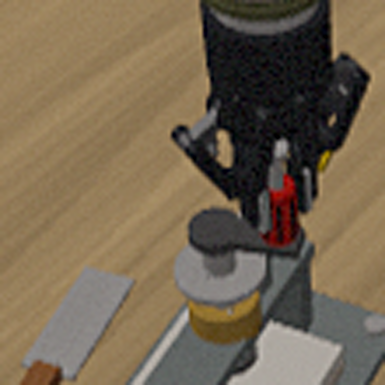

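Emit:
{"op": "jog_arm", "data": {
  "motion": [6.7, 5.3, 0, -0.3, 0.2, 0, 7.7, 3.7, 0, 0, 0, 0, 8.3, 2.2, 0, 0, 0, 0]
}}

```text
time: 9.85
position: [541.8, 9.0, 218.7]
tool_rot: [0.167, 0.986, 0.0, 0.002]
ft_force: [2.8, -3.0, 3.8]
gripper_width: 24.1
```

```bash
python3 -c "
from h import *
look('11')
circ(11,4,z=218)"
```

```text
t 9.9 p [540.7   9.6 218.8] F [-1.3 -1.   6.3] M [-0.41  0.21  0.01] w 24.0
ang 62.9 r 45.5 tilt [ 0.003  -0.0001] Frad -1.5 Ftan ccw 0.7
[8.7, -0.4, 0.8, 0, 0.2, 0, 8.5, -1.3, 0, 0, 0, 0, 8.1, -2.9, 0, 0, 0, 0, 7.4, -4.4, 0, 0, 0, 0]
```

View pics/v11.png

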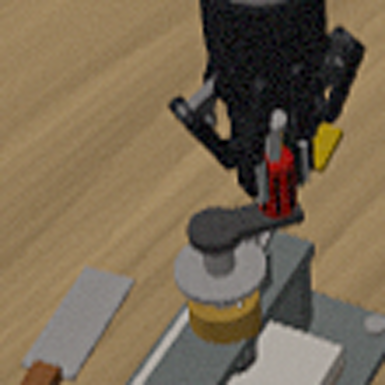

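Emit:
{"op": "jog_arm", "data": {
  "motion": [8.7, -0.4, 0.6, 0, 0.2, 0, 8.5, -1.3, 0, 0, 0, 0, 8.1, -2.9, 0, 0, 0, 0]
}}

```text
time: 10.28
position: [513.9, 15.1, 217.8]
tool_rot: [0.166, 0.986, 0.002, -0.0]
ft_force: [2.7, -0.7, -1.1]
gripper_width: 24.6
```

```bash
python3 -c "
from h import *
look('12')
circ(11,4,z=218)"
```

```text
t 10.32 p [512.9  14.9 217.8] F [ 1.3 -2.9 -0.2] M [-0.65  0.    0.02] w 24.3
ang 98.9 r 46.3 tilt [-0.0016  0.0028] Frad -3.0 Ftan ccw -0.9
[6.4, -6.1, -0.2, 0.1, -0.1, 0, 6.1, -6.0, 0, 0, 0, 0, 4.9, -7.1, 0, 0, 0, 0, 3.4, -7.9, 0, 0, 0, 0]
```

View pics/v12.png

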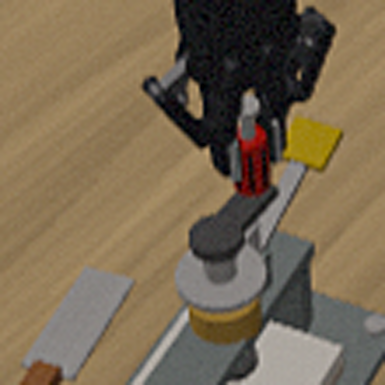

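```bash
python3 -c "
from h import *
k=manip.get_calibration('scene')
g=lambda n:cv2.imread(f'pics/scene{n}.png',0)
ref=g(10)
# collar/hub left part strip
for (y0,y1,x0,x1) in ((166,186,258,276),(176,200,256,284)):
  T=ref[y0:y1,x0:x1]
  for n in (9,10,11,12):
    r=cv2.matchTemplate(g(n)[y0-8:y1+8,x0-4:x1+4],T,cv2.TM_CCOEFF_NORMED); i=np.unravel_index(r.argmax(),r.shape)
    col=r[:,i[1]]; a=col[i[0]-1:i[0]+2]; sub=i[0]+0.5*(a[0]-a[2])/(a[0]-2*a[1]+a[2]) if len(a)==3 else i[0]
    print(n,sub-8,i[1]-4,r.max().round(3))
print(proj(k,(520,-31,199)),proj(k,(520,-31,191.5)))
look('13',('scene','side'))
"
```

```text
9 0.25472044944763184 0 0.606
10 0.008867382071912289 0 1.0
11 -0.09592477977275848 0 0.97
12 1.8691884726285934 0 0.93
9 0.22948360443115234 0 0.774
10 -0.019387731328606606 0 1.0
11 -0.3557966649532318 0 0.875
12 1.3953751921653748 0 0.826
[271.43141614 174.68207312] [271.6943899  176.91510682]
```

View pics/v13.png

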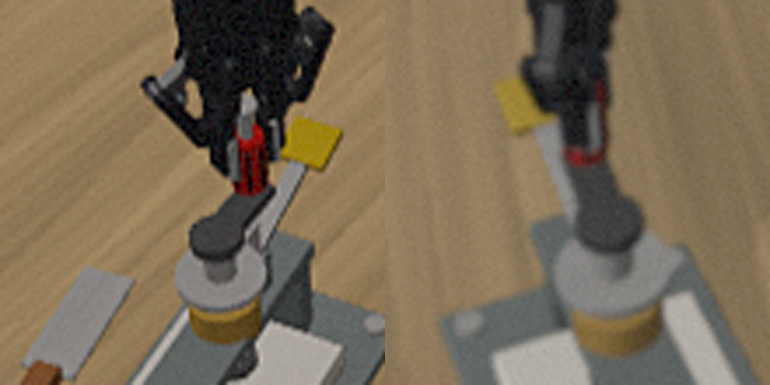

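```bash
python3 -c "
import numpy as np
P=np.array([(485.4,-60.6),(513.6,-75.6),(540.9,-70.6),(558.2,-54.5),(564.1,-33),(559.1,-9.6),(540.7,9.6),(512.9,14.9)])
A=np.c_[2*P,np.ones(8)];x=np.linalg.lstsq(A,(P**2).sum(1),rcond=None)[0];print(x[:2],np.sqrt(x[2]+x[:2]@x[:2]))"
sed -i 's/^C=.*/C=np.array([519.3,-30.2]); RAD=45.0/' h.py
python3 -c "
from h import *
circ(-12,6,z=219)"
```

```text
[519.07716001 -30.46539208] 45.47566866053554
t 10.43 p [513.4  14.6 217.8] F [-1.7 -1.6 -0.1] M [-0.35  0.26 -0.01] w 24.3
ang 97.4 r 45.2 tilt [-0.0025  0.0029] Frad -1.3 Ftan ccw 1.9
[-8.9, 3.1, -1.2, 0.1, -0.2, 0, -9.3, 1.4, 0, 0, 0, 0, -9.4, -0.6, 0, 0, 0, 0, -9.1, -2.5, 0, 0, 0, 0, -8.4, -4.3, 0, 0, 0, 0, -7.3, -6.0, 0, 0, 0, 0]
```

Emit:
{"op": "jog_arm", "data": {
  "motion": [-8.9, 3.1, -1.2, 0.1, -0.2, 0, -9.3, 1.4, 0, 0, 0, 0, -9.4, -0.6, 0, 0, 0, 0, -9.1, -2.5, 0, 0, 0, 0]
}}

```text
time: 10.92
position: [549.4, 3.7, 217.7]
tool_rot: [0.166, 0.986, 0.0, -0.003]
ft_force: [-4.5, -1.4, 0.5]
gripper_width: 24.4
```

```bash
python3 -c "
from h import *
look('14',('scene','side'))
circ(-12,8,z=219)"
```

```text
t 11.03 p [550.    3.  217.8] F [-1.4 -2.6 -1. ] M [-0.85  0.17  0.03] w 24.2
ang 47.3 r 45.2 tilt [-0.0042  0.0003] Frad -2.8 Ftan ccw -0.7
[-8.1, -4.8, -1.3, -0.1, -0.2, 0, -7.0, -6.2, 0, 0, 0, 0, -5.6, -7.6, 0, 0, 0, 0, -3.9, -8.6, 0, 0, 0, 0, -2.0, -9.2, 0, 0, 0, 0, -0.1, -9.4, 0, 0, 0, 0, 1.9, -9.2, 0, 0, 0, 0, 3.8, -8.6, 0, 0, 0, 0]
```

View pics/v14.png

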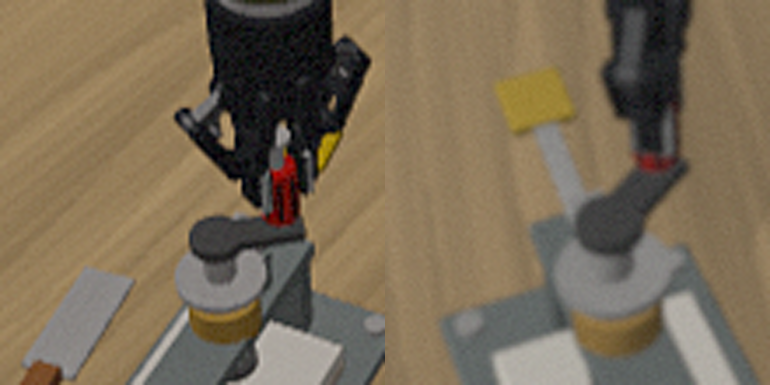

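Emit:
{"op": "jog_arm", "data": {
  "motion": [-8.1, -4.8, -0.6, -0.1, -0.2, 0, -7.0, -6.2, 0, 0, 0, 0, -5.6, -7.6, 0, 0, 0, 0, -3.9, -8.6, 0, 0, 0, 0, -2.0, -9.2, 0, 0, 0, 0, -0.1, -9.4, 0, 0, 0, 0]
}}

```text
time: 11.78
position: [560.0, -50.6, 217.9]
tool_rot: [0.166, 0.986, 0.002, -0.002]
ft_force: [-5.4, 5.2, -1.5]
gripper_width: 24.6
```

```bash
python3 -c "
from h import *
circ(-12,8,z=219)"
```

```text
t 11.78 p [560.  -50.6 217.9] F [-5.4  5.2 -1.5] M [ 0.75  0.86 -0.04] w 24.6
ang -26.7 r 45.5 tilt [-0.0023  0.0052] Frad -7.1 Ftan ccw 2.2
[2.7, -9.1, -1.1, 0.2, -0.2, 0, 4.1, -8.5, 0, 0, 0, 0, 5.7, -7.5, 0, 0, 0, 0, 7.2, -6.1, 0, 0, 0, 0, 8.3, -4.5, 0, 0, 0, 0, 9.0, -2.7, 0, 0, 0, 0, 9.4, -0.7, 0, 0, 0, 0, 9.3, 1.2, 0, 0, 0, 0]
```

Emit:
{"op": "jog_arm", "data": {
  "motion": [2.9, -9.0, -0.6, 0.2, -0.2, 0, 4.3, -8.4, 0, 0, 0, 0, 5.7, -7.5, 0, 0, 0, 0, 7.2, -6.1, 0, 0, 0, 0, 8.3, -4.5, 0, 0, 0, 0, 9.0, -2.7, 0, 0, 0, 0]
}}

```text
time: 12.52
position: [511.6, -75.5, 219.4]
tool_rot: [0.166, 0.986, 0.002, 0.004]
ft_force: [3.8, 6.4, -0.7]
gripper_width: 23.8
```

```bash
python3 -c "
from h import *
look('15')
circ(-12,8,z=219)"
```

```text
t 12.57 p [510.4 -75.2 219.5] F [-0.5  4.4 -0.5] M [0.8  0.25 0.01] w 24.2
ang -101.2 r 45.9 tilt [0.0075 0.0033] Frad -4.2 Ftan ccw -1.4
[9.5, 0.6, 0.4, 0.3, 0.3, 0, 9.3, 1.6, 0, 0, 0, 0, 8.7, 3.5, 0, 0, 0, 0, 7.8, 5.3, 0, 0, 0, 0, 6.5, 6.8, 0, 0, 0, 0, 5.0, 8.0, 0, 0, 0, 0, 3.2, 8.8, 0, 0, 0, 0, 1.3, 9.3, 0, 0, 0, 0]
```

View pics/v15.png

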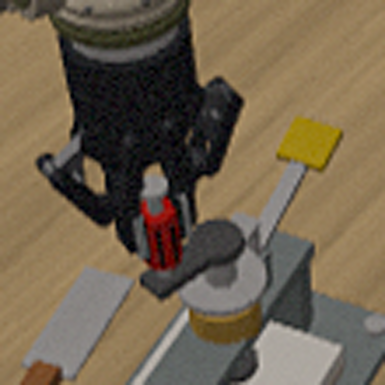

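Emit:
{"op": "jog_arm", "data": {
  "motion": [9.5, 0.6, 0.4, 0.3, 0.3, 0, 9.3, 1.6, 0, 0, 0, 0, 8.7, 3.5, 0, 0, 0, 0, 7.8, 5.3, 0, 0, 0, 0, 6.5, 6.8, 0, 0, 0, 0, 5.0, 8.0, 0, 0, 0, 0]
}}

```text
time: 13.32
position: [473.5, -35.6, 220.0]
tool_rot: [0.167, 0.986, -0.003, 0.004]
ft_force: [3.1, -2.0, -0.8]
gripper_width: 24.0
```

```bash
python3 -c "
from h import *
circ(-12,8,z=219)"
```

```text
t 13.32 p [473.5 -35.6 220. ] F [ 3.1 -2.  -0.8] M [-0.19 -0.46  0.  ] w 24.0
ang -173.2 r 46.1 tilt [ 0.0068 -0.0063] Frad -2.8 Ftan ccw 2.4
[2.2, 9.3, 0.9, -0.2, 0.5, 0, 1.3, 9.3, 0, 0, 0, 0, -0.7, 9.4, 0, 0, 0, 0, -2.6, 9.0, 0, 0, 0, 0, -4.4, 8.3, 0, 0, 0, 0, -6.0, 7.2, 0, 0, 0, 0, -7.4, 5.8, 0, 0, 0, 0, -8.5, 4.1, 0.1, 0, 0, 0]
```

Emit:
{"op": "jog_arm", "data": {
  "motion": [2.4, 9.2, 0.6, -0.2, 0.4, 0, 1.3, 9.3, 0, 0, 0, 0, -0.7, 9.4, 0, 0, 0, 0, -2.6, 9.0, 0, 0, 0, 0, -4.4, 8.3, 0, 0, 0, 0, -6.0, 7.2, 0, 0, 0, 0, -7.4, 5.8, 0, 0, 0, 0]
}}

```text
time: 14.2
position: [510.5, 15.4, 218.7]
tool_rot: [0.167, 0.986, -0.003, -0.001]
ft_force: [-1.1, -8.8, -0.1]
gripper_width: 24.1
```

```bash
python3 -c "
from h import *
look('16',('scene','side'))
circ(-8,3,z=219)"
```

```text
t 14.3 p [511.4  15.6 218.6] F [ 2.2 -5.2  0. ] M [-1.06 -0.46  0.03] w 24.1
ang 99.8 r 46.5 tilt [-0.0012 -0.0056] Frad -5.5 Ftan ccw -1.3
[-6.4, 1.4, -0.4, -0.3, 0, 0, -6.0, 1.8, 0, 0, 0, 0, -6.2, 1.0, 0, 0, 0, 0]
```

View pics/v16.png

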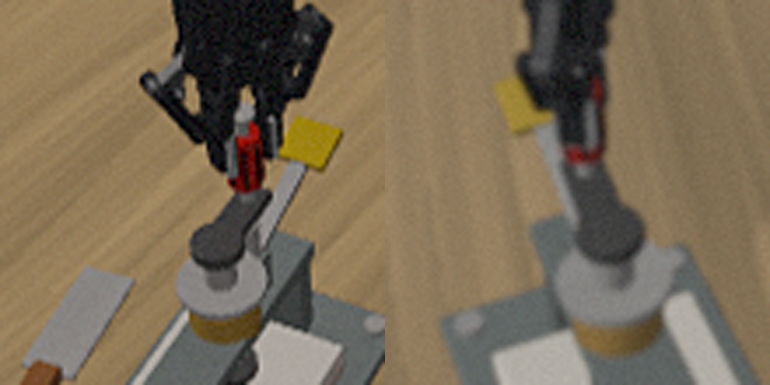

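Emit:
{"op": "jog_arm", "data": {
  "motion": [-6.2, 1.0, -0.3, -0.3, 0, 0, -6.0, 0.8, 0, 0, 0, 0, 0, 0, 0, 0, 0, 0, 0, 0, 0, 0, 0, 0, 0, 0, 0, 0, 0, 0]
}}

```text
time: 14.92
position: [524.0, 14.8, 218.1]
tool_rot: [0.166, 0.986, 0.001, -0.001]
ft_force: [0.6, -1.2, 0.3]
gripper_width: 24.2
```

```bash
python3 -c "
from h import *
look('17',('scene','side'))
circ(-8,3,z=219)
g=lambda n,c:cv2.imread(f'pics/{c}{n}.png',0)
for c,(y0,y1,x0,x1) in (('scene',(168,192,258,282)),('side',(206,226,262,290))):
  k=manip.get_calibration(c)
  T=g(13,c)[y0:y1,x0:x1]
  for n in (13,14,16,17):
    r=cv2.matchTemplate(g(n,c)[y0-8:y1+8,x0-4:x1+4],T,cv2.TM_CCOEFF_NORMED); i=np.unravel_index(r.argmax(),r.shape)
    a=r[i[0]-1:i[0]+2,i[1]]; print(c,n,i[0]+0.5*(a[0]-a[2])/(a[0]-2*a[1]+a[2])-8,i[1]-4,r.max().round(3))
  print('px per 8mm',proj(k,(520,-31,184))-proj(k,(520,-31,192)))
for t in ('bowl','scraper','tile','paddle'):
  print(t,[(np.round(x['centre'],0),round(x['confidence'],2)) for x in manip.look_for('side',t)[:2]])
print(manip.sense()['joint_vel'].round(3))
"
```

```text
t 15.03 p [524.   14.8 218.2] F [ 0.9 -0.9  0.2] M [-0.34 -0.1   0.06] w 24.5
ang 84.1 r 45.3 tilt [-0.0024  0.0021] Frad -0.8 Ftan ccw -1.0
[-6.3, 0.7, -0.9, 0.1, -0.2, 0, -6.3, 0.1, 0, 0, 0, 0, -6.2, -0.7, 0, 0, 0, 0]
scene 13 0.003960220608860254 0 1.0
scene 14 0.7557276338338852 0 0.842
scene 16 2.1534669250249863 0 0.964
scene 17 2.6614276468753815 0 0.914
px per 8mm [0.27764132 2.35758286]
side 13 0.019230280071496964 0 1.0
side 14 1.090546764433384 0 0.88
side 16 2.8999540582299232 0 0.987
side 17 3.152107670903206 0 0.963
px per 8mm [0.2733271  2.93295915]
bowl [(array([700.,   0.,  31.]), 0.62)]
scraper [(array([378., -74.,  11.]), 0.92)]
tile [(array([ 532., -243.,   13.]), 0.57)]
paddle [(array([495.,  90., 162.]), 0.72)]
[-0.002  0.001 -0.001 -0.001  0.     0.   ]
```

View pics/v17.png

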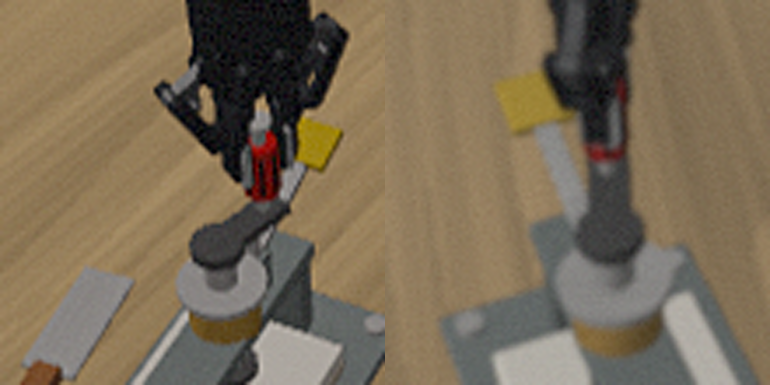

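```bash
python3 -c "
from h import *
print(manip.finish_job()); st()"
```

```text
the job is handed in; nothing more can be done
None
the job is handed in; nothing more can be done
```

I pressed the trip lever down to its stop, and the screw fell onto the boss. I then gripped the red knob and wound it backward until the screw dropped into the thread, about 3.5 to 4.2 rad from the start. From there I wound it forward about one turn and handed in still gripping the knob, at about 15 s of the 72 s allowed.

**Last checks before handing in:**
- **Screw depth:** the hub shift in the scene pictures puts the screw at about 0.0303 m, inside the required 0.0280 to 0.0331 m. It had sunk about 8.6 to 9 mm since the drop frame in both cameras. The exact angle of the drop is known only to about half a radian, which is about 0.7 mm of depth.
- **Grip and rest:** the gripper was closed on the knob at 24 mm opening. The grasp point should be about 15 mm above the knob's centre, from the knob height given and the arm pose at the grasp, not measured at the end. The joints were at rest and the side force was about 1 N.
- **Lever:** it is seen up again.
- **Bystanders:** the network finds the bowl, scraper and tile within about 6 mm of their first readings.

**Mismatches, all minor:**
- The press on the lever stop peaked at 47 N upward at the wrist, made with the fingertips.
- Heights measured from two cameras came out 2 to 4 mm low, so I used the given heights instead.
- The side camera missed the hub once.
- The network's reading of the lever pad was 15 mm off in y, with part of the pad hidden by the hand.

The system reported no verdict.

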